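Put the shoe-care kit back in its tray

TASK

Put the shoe-care kit back into its white tray: the shoe brush without a handle, the slim welt brush, the polish tin and the jar of shoe cream each go into the insert whose recess is made for it, sitting flat on the bottom of the recess, the tin and the jar lid up and the welt brush on its side as it lies now. The jar is glass, so set it down rather than drop it. The clothes brush with the handle and the candle do not belong in the kit: leave them standing where they are.

Things in the scene. Friction and masses are not known exactly. Their poses are not given: they have to be found in the camera images.
- shoe_brush: Shoe brush: plain rounded wooden block without a handle, dark bristles underneath. 130 mm long (x) x 46 mm wide (y) x 44 mm tall; the wood, full width, is the upper 22 mm. Loose. Stands on the surface at the start; origin at the centre of its underside. x along its length, z up; symmetrical. About 130 g.
- welt_brush: Slim welt brush lying on its side, like a big toothbrush: wooden stick 138 mm long (x), 12 wide, 22 tall, centre line at y = -7 mm; dark bristle tuft 18 mm tall at its +x end (x 37 to 67 mm), pointing to +y, out to y = +13. Loose. Origin at the centre of the whole 138 x 26 mm footprint, at the underside; z up. About 35 g.
- polish_tin: Flat closed tin of shoe polish, plain bare metal with a ring pressed in its lid, 58 mm diameter, 24 mm tall. Loose. Stands on the surface at the start; origin at the centre of its underside. z up. About 90 g.
- cream_jar: Small glass jar of shoe cream with a dark flat screw cap, 44 mm diameter, 46 mm tall (the cap is the upper 13 mm). Loose. Stands on the surface at the start; origin at the centre of its underside. z up. About 110 g.
- clothes_brush: Does not belong in the kit: clothes brush, a wooden head with dark bristles underneath and a narrow handle. 170 mm long (x; handle 22 mm wide at +x, head 95 x 46 mm at -x), 38 mm tall. Loose. Stands on the surface at the start; origin at the centre of its underside. z up.
- candle: Does not belong in the kit: candle in a bare metal tin, 58 mm diameter, 40 mm tall, open, showing white wax and a short wick. Loose. Stands on the surface at the start; origin at the centre of its underside. z up.
- insert_brush: Cork insert of the kit tray with the wide rectangular recess, for the shoe brush: 146 mm (x) x 62 mm (y), grey felt floor. Fixed in a white tray (rim 32 mm above the work surface). Block 170 (x) x 96 (y) x 24 mm tall, origin at the centre of its underside, 5 mm above the work surface; z up. Recess centred, 8 mm deep: its floor is 16 mm above the origin.
- insert_welt: Cork insert with the narrow rectangular recess, for the welt brush: 154 mm (x) x 42 mm (y), grey felt floor. Fixed in a white tray (rim 32 mm above the work surface). Block 170 (x) x 96 (y) x 24 mm tall, origin at the centre of its underside, 5 mm above the work surface; z up. Recess centred, 8 mm deep: its floor is 16 mm above the origin.
- insert_tin: Cork insert with the larger round recess, for the polish tin: 74 mm diameter, grey felt floor. Fixed in a white tray (rim 32 mm above the work surface). Block 170 (x) x 96 (y) x 24 mm tall, origin at the centre of its underside, 5 mm above the work surface; z up. Recess centred, 8 mm deep: its floor is 16 mm above the origin.
- insert_jar: Cork insert with the smaller round recess, for the cream jar: 60 mm diameter, grey felt floor. Fixed in a white tray (rim 32 mm above the work surface). Block 170 (x) x 96 (y) x 24 mm tall, origin at the centre of its underside, 5 mm above the work surface; z up. Recess centred, 8 mm deep: its floor is 16 mm above the origin.

How it is judged:
By the outcome, as a careful person would: the job done as asked, in the order asked, and still so for the second after the job is handed in, with the robot touching nothing.
It also fails if it takes over 109 s, if anything falls off the work surface, if the arm or the gripper's body presses on something with over 40 N, if the wrist force passes 120 N, or if a joint passes its speed limit or range.

ROBOT

A 6-joint arm with a two-finger parallel gripper is mounted at the origin on the work surface. World frame = base frame: x ahead of the robot, y to its left, z up, the work surface at z = 0. Lengths are in m, angles in rad, forces in N, time in s.
With the tool pointing down it reaches from about 0.35 to 0.775 m from the base axis. Payload 5.5 kg.
Tool frame: the origin (TCP) lies where the fingers leave the gripper's body, on its centre line; the fingertips stand env.tip_reach ahead of it and the grasp point (between the pads) lies 54 mm ahead of it (env.tip_reach is the distance from the TCP to the fingertips, in m); z points along the fingers, y is the line along which they close (so a half turn about z gives the same grasp; the last joint's range is limited). The gripper opens to 85 mm and grips with 20 to 120 N. Pads are 22 mm wide; open, the fingers measure 114 mm over their backs; the gripper's body (76 mm by 85 mm) begins 54 mm behind the grasp point. The pads swing forward as they close: fully open they stand 13 mm farther back than shut.
Start: joints at [1.144, 0.313, 0.046, 1.304, 0, 1.431], TCP at [0.163, 0.552, 0.304] pointing down, gripper open.
Joint ranges: [-2.76, 2.76], [-0.86, 1.69], [-1.03, 1.26], [-2.2, 2.34], [-1.47, 1.5], [-3.14, 3.14]. Speed limits (rad/s): [2.57, 2.57, 3.14, 3.14, 3.14, 3.14].

INTERFACE

Orientations are given as a unit quaternion [w, x, y, z].
In Python, from workcell import status, optics, hand_in, env gives the robot as it stands.
- The arm moves only by the shell command python3 -m handwheel 'ROWS' [FORCE]. ROWS is a JSON object whose one key "deltas" holds a list of rows, each a list of 5 numbers: the opening, from -1 (shut) to 1 (fully open), then the shift along the tool's x, y, z in units of 40 mm (1.0 is 40 mm), then the turn about the tool's z in units of 10 degrees (1.0 is 10 degrees). In form: {"deltas": [[jaw, x, y, z, roll], ...]}. A call has 1 to 20 rows; each row shifts and turns the commanded pose from where the row before left it, along the tool's axes as they then stand; what a row does not reach is not made up. A row lasts 1/8 s, in which the tool goes at most 62.5 mm and 10.7 degrees, less where a joint would pass 70% of its speed; a pose out of reach is approached as far as the arm can. A call is refused whole if a number of a shift passes 1 or a number of a turn 1, either way. A call with a gripper value outside its range is refused whole. The fingers move at their own pace and stop on an object; FORCE is the grip in N (left out, the last holds). Time passes only in rows, so rows that do not move let the fingers close. It gives the time, the measured TCP pose, the force, the opening and the grip force at its end, in the units of the state.
- status.get_state(): the state, without advancing time (a new reading comes with each control period).
- optics.read_camera(name): name is "scene" or "top" or "wrist"; returns a dict with "frame" (480x640x3 uint8, red, green, blue), "depth" (480x640 float32, m along the optical axis (not along the pixel's ray), 0 where there is no reading), "vfov" (degrees; the focal length in pixels is half the picture's height over the tangent of half this angle, whatever the lens; pixels are square), "cx", "cy" (the principal point, pixels), "k1" (the pictures are not rectified: a ray, as slopes to the right and down, at radius r is drawn at 1 + k1 r^2 times it, then the intrinsics apply), "origin" and "attitude" of the camera in the world. Camera axes: x right, y down, z forward; pixel columns grow to the right and rows downward; lengths in m; the calibration is good to about 2 mm. A picture is of the moment at which its call begins.
- hand_in(): hands the job in; it is judged then, once.
The state is a dict: "clock": time; "joint_pos": joint angles; "qvel": joint speeds; "tau": joint torques, N m; "tcp_pos": TCP position; "orientation": TCP orientation; "wrist_force": force on the tool from outside, world axes, zero at the start; "ft_torque": the same for the moment, N m; "finger_gap": finger opening in m; "grip_force": force on a finger pad.
Only numpy, scipy, OpenCV 4.12 (cv2) and the standard library are available. Lean on these libraries where they do the work, as an engineer would, in place of code of your own. Each camera call takes 0.05 s, during which the arm holds its last target. There are 200 camera calls.

## Working session

There is one attempt and no reset: what is moved stays moved. The work goes in short steps, Python scripts to look and compute and a shell command to move; the robot and the scene stay as the last step left them, time stands still between calls to the robot, and variables do not carry over. Pictures are saved under pics/ and viewed, at most 17 in all, crops included, and the job is handed in when it is done.

```bash
mkdir -p pics; ls
python3 - <<'E'
from workcell import status, optics, env
import cv2
print(status.get_state()); print(env.tip_reach)
for n in ("top","scene"):
    c=optics.read_camera(n)
    print(n,{k:v for k,v in c.items() if k not in("frame","depth")},(c["depth"]>0).mean())
    cv2.imwrite(f"pics/{n}0.png",c["frame"][:,:,::-1])
    import numpy as np; np.save(f"{n}0.npy",c,allow_pickle=True)
E
```

```text
pics
{'clock': 0.0, 'joint_pos': array([ 1.14439396e+00,  3.13977975e-01,  4.49592537e-02,  1.30361400e+00,
       -7.17720224e-06,  1.43115890e+00]), 'qvel': array([ 0.00136488,  0.0016493 , -0.00220863, -0.00233183,  0.00235681,
       -0.00223191]), 'tau': array([-9.32949806e-04, -4.80622566e+01,  2.98537123e+01,  1.93037849e-02,
       -3.23613631e-04, -1.09434328e-07]), 'tcp_pos': array([0.16250568, 0.55114685, 0.30301346]), 'orientation': array([-2.52966736e-04,  1.42891622e-01,  9.89737915e-01, -8.82669800e-04]), 'wrist_force': array([ 0.51161074, -0.07023416,  0.12389435]), 'ft_torque': array([ 0.03677569,  0.03266513, -0.02285502]), 'grip_force': 0.0, 'finger_gap': 0.08550163473700287}
0.0726
top {'vfov': 49.715914796089855, 'cx': 319.5271322702985, 'cy': 241.577042352404, 'k1': -0.13723168749272782, 'origin': array([ 0.38278556, -0.02758991,  1.18274913]), 'attitude': array([-0.04006944,  0.71024051, -0.70197966,  0.03431357])} 0.99552734375
scene {'vfov': 55.20812342512619, 'cx': 321.0409395581262, 'cy': 239.56119486645215, 'k1': -0.04254926740632041, 'origin': array([0.99042627, 0.45775506, 0.77290326]), 'attitude': array([-0.14734095,  0.35900754,  0.85260325, -0.3499599 ])} 0.995888671875
```

View pics/top0.png

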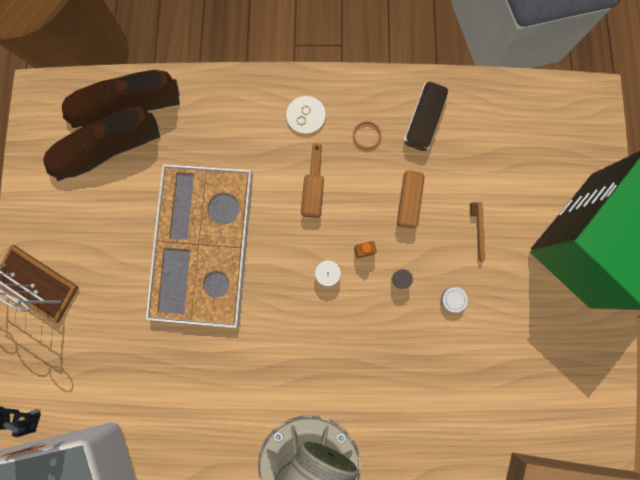

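View pics/scene0.png

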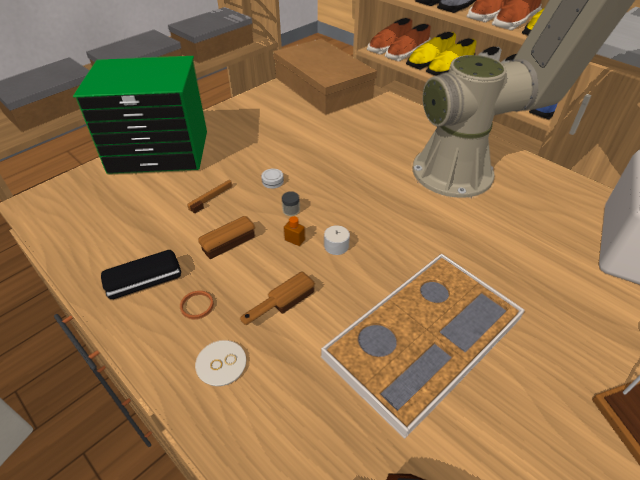

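The top view (image up = +x, left = +y) shows the shoe brush at about (411,199), welt brush (480,232), tin with ring (455,299) and jar (402,279). The candle is at (328,273) and the clothes brush at (312,185). The tray is at (200,246), with the welt recess (181,205), tin recess (223,208), brush recess (174,281) and jar recess (216,284). A tall green cabinet stands on the right. The scene view agrees.

```bash
cat > h.py <<'E'
import numpy as np, cv2
from scipy.spatial.transform import Rotation as R
from workcell import status, optics, env
def cam(c):
    f=240/np.tan(np.radians(c["vfov"])/2); w,x,y,z=c["attitude"]
    return f,R.from_quat([x,y,z,w]).as_matrix(),np.array(c["origin"])
def rays(c,uv):
    f,M,o=cam(c); d=(np.asarray(uv,float).reshape(-1,2)-[c["cx"],c["cy"]])/f
    s=d.copy()
    for _ in range(20): s=d/(1+c["k1"]*(s**2).sum(1,keepdims=True))
    return np.c_[s,np.ones(len(s))]@M.T,o
def onplane(c,uv,z):
    d,o=rays(c,uv); t=(z-o[2])/d[:,2]; return (o+t[:,None]*d)
def cloud(c):
    v,u=np.mgrid[:480,:640]; d,o=rays(c,np.c_[u.ravel(),v.ravel()])
    return (o+d*c["depth"].reshape(-1,1)).reshape(480,640,3)
def rect(P):  # xy points -> centre, sizes, yaw of long side (deg, -90..90)
    (cx,cy),(w,h),a=cv2.minAreaRect((P[:,:2]*1000).astype(np.float32))
    if h>w: w,h,a=h,w,a+90
    return np.round([cx,cy,w,h,(a+90)%180-90],1)
E
python3 - <<'E'
from h import *
c=np.load("top0.npy",allow_pickle=True).item(); P=cloud(c); Z=P[...,2]
img=c["frame"]; hsv=cv2.cvtColor(img,cv2.COLOR_RGB2HSV)
print("table z",np.median(Z[330:400,300:450]),"cabinet",P[230,600],P[245,540])
m=(Z>0.012)&(P[...,0]>0)
box={"shoe":(385,160,435,240,.044),"welt":(460,190,495,270,.022),"tin":(435,280,475,320,.024),"jar":(385,262,420,296,.046),"candle":(308,255,348,292,.04),"clothes":(295,138,335,225,.038),"bottle":(350,235,382,262,.05)}
for k,(a,b,d,e,h) in box.items():
    s=np.zeros_like(m); s[b:e,a:d]=m[b:e,a:d]
    n,l,st,_=cv2.connectedComponentsWithStats(s.astype(np.uint8)); i=1+st[1:,4].argmax(); v,u=np.where(l==i)
    zt=np.percentile(Z[v,u],90); top=Z[v,u]>h-.008
    Q=onplane(c,np.c_[u,v],h)
    print(k,len(u),"ztop",round(zt,4),"rect@h",rect(Q),"rect top pts",rect(P[v,u][top]) if top.sum()>5 else None,"mean",P[v,u][top][:,:2].mean(0).round(4))
for k,(u0,v0) in {"welt":(181,205),"tin":(223,208),"brush":(174,281),"jar":(216,284)}.items():
    s=(hsv[...,1]<60)&(img.max(2)<170); s=s.astype(np.uint8)
    n,l=cv2.connectedComponents(s); v,u=np.where(l==l[v0,u0]); Q=onplane(c,np.c_[u,v],.025)
    print("recess",k,len(u),rect(Q),Q[:,:2].mean(0).round(4),"z",np.median(Z[v,u]).round(4))
E
```

```text
table z 0.0005221496227565403 cabinet [ 0.51032896 -0.5537678   0.24221156] [ 0.4990633  -0.50865148  0.06144512]
shoe 1146 ztop 0.0461 rect@h [ 602.  -219.   127.9   49.5   -7.6] rect top pts [ 508.1 -160.2  354.4   87.1  -32.8] mean [ 0.6011 -0.22  ]
welt 421 ztop 0.0237 rect@h [ 532.8 -379.7  135.9   28.     3.3] rect top pts [ 443.6 -238.8  421.3  125.4  -57.4] mean [ 0.5433 -0.3824]
tin 518 ztop 0.0273 rect@h [ 378.4 -322.    57.9   56.1  -60.7] rect top pts [ 392.7 -190.6  321.7   55.9   83.6] mean [ 0.3779 -0.3213]
jar 340 ztop 0.0489 rect@h [ 423.3 -198.7   46.5   41.7  -89.5] rect top pts [ 414.6 -123.8  198.3   42.2  -83.7] mean [ 0.4226 -0.2005]
candle 540 ztop 0.0432 rect@h [434.2 -35.5  56.3  56.2 -26. ] rect top pts [427.5 -38.7  72.5  56.6  24.1] mean [ 0.434  -0.0357]
clothes 1136 ztop 0.0397 rect@h [644.2  -2.2 167.7  45.6  -4.7] rect top pts [ 5.557e+02 -1.000e-01  3.466e+02  4.980e+01  9.000e-01] mean [ 0.6304 -0.0011]
bottle 274 ztop 0.069 rect@h [ 487.  -117.8   45.9   29.4  -75.7] rect top pts [450.7 -75.7 161.8  39.  -48.9] mean [ 0.4866 -0.1168]
recess welt 1070 [584.3 299.5 151.6  38.6  -3.7] [0.5838 0.2995] z 0.0213
recess tin 740 [578.5 203.4  69.3  67.  -89.5] [0.5782 0.2029] z 0.0215
recess brush 1614 [412.9 310.9 143.3  59.3  -3.8] [0.4125 0.3108] z 0.0218
recess jar 501 [406.7 214.   54.7  53.9 -89. ] [0.4066 0.214 ] z 0.0214
```

```bash
cat >> h.py <<'E'
def plan(x,y,z,ang):  # TCP target, world angle (deg) of tool y; print roll first, then shifts after the roll
    s=status.get_state(); p=s["tcp_pos"]; w,a,b,c=s["orientation"]
    M=R.from_quat([a,b,c,w]).as_matrix(); cur=np.degrees(np.arctan2(M[1,1],M[0,1]))
    roll=-((ang-cur+90)%180-90); t=np.radians(cur-roll)
    Y=np.array([np.cos(t),np.sin(t)]); X=np.array([np.cos(t+np.pi/2),np.sin(t+np.pi/2)])
    d=np.array([x,y])-p[:2]
    print("pos",p.round(4),"yawY",cur.round(2),"tilt",M[:,2].round(3),"gap",round(s["finger_gap"],4),"grip",round(s["grip_force"],1),"F",s["wrist_force"].round(1),"t",s["clock"])
    print("roll %.2f  x %.2f  y %.2f  z %.2f"%(roll/10,d@X/.04,d@Y/.04,(p[2]-z)/.04))
E
python3 -c "
from h import *
plan(.601,-.2195,.2,82.4)"
```

```text
pos [0.1625 0.5512 0.3031] yawY 73.57 tilt [-0.001 -0.002 -1.   ] gap 0.0854 grip 0.0 F [ 0.2 -0.3  0.3] t 0.1
roll -0.88  x -13.41  y -17.65  z 2.58
```

```bash
python3 -m handwheel '{"deltas":[[1,0,0,0,-0.88],[1,-0.7,-0.93,0,0],[1,-0.7,-0.93,0,0],[1,-0.7,-0.93,0,0],[1,-0.7,-0.93,0,0],[1,-0.7,-0.93,0,0],[1,-0.7,-0.93,0,0],[1,-0.7,-0.93,0,0],[1,-0.7,-0.93,0,0],[1,-0.7,-0.93,0.2,0],[1,-0.7,-0.93,0.2,0],[1,-0.7,-0.93,0.2,0],[1,-0.7,-0.93,0.2,0],[1,-0.7,-0.93,0.2,0],[1,-0.7,-0.93,0.2,0],[1,-0.7,-0.93,0.2,0],[1,-0.7,-0.93,0.2,0],[1,-0.7,-0.93,0.2,0],[1,-0.7,-0.9,0.2,0],[1,0,0,0,0]]}' 40
python3 - <<'E'
from h import *
plan(.601,-.2195,.086,82.4); print(env.tip_reach)
c=optics.read_camera("wrist"); cv2.imwrite("pics/w1.png",c["frame"][:,:,::-1]); print(c["origin"],c["attitude"])
P=cloud(c); Z=P[...,2]; Q=P[(Z>.038)&(Z<.052)&(c["depth"]>0)]
Q=Q[(np.abs(Q[:,0]-.6)<.1)&(np.abs(Q[:,1]+.22)<.06)]; print(len(Q),rect(Q),Q.mean(0))
E
```

```text
clock: 2.6
tcp_pos: [0.574, -0.1805, 0.2219]
orientation: [-0.001, 0.068, 0.998, 0.0]
wrist_force: [0.9, -0.3, 0.5]
finger_gap: 0.0856
grip_force: 0.0
pos [ 0.574  -0.1805  0.2219] yawY 82.17 tilt [-0.001  0.    -1.   ] gap 0.0856 grip 0.0 F [ 0.9 -0.3  0.5] t 2.6
roll -0.02  x -0.80  y -0.88  z 3.40
0.0726
[ 0.50645283 -0.17188878  0.29243349] [0.10147067 0.74668268 0.6513212  0.08915926]
13088 [ 604.2 -221.7  127.3   44.6   -8.2] [ 0.59935565 -0.22051224  0.04357281]
```

View pics/w1.png

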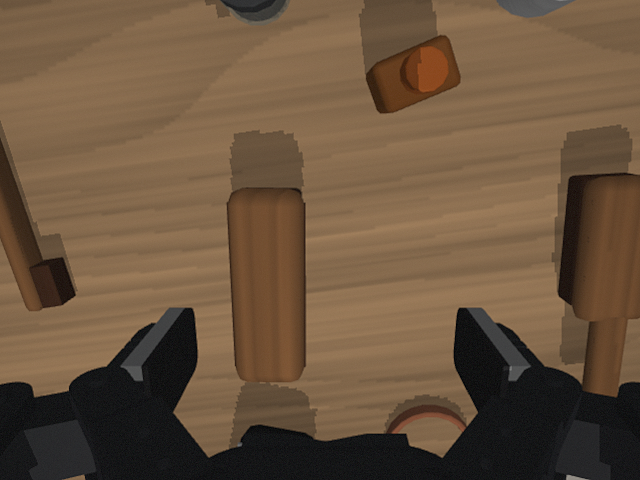

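The wrist view shows the brush squarely between the open fingers, at (268,285), with space on both sides. Next I line up, descend and grip.

```bash
python3 -m handwheel '{"deltas":[[1,-0.42,-0.46,0,0],[1,-0.41,-0.45,0,0],[1,0,0,0.8,0],[1,0,0,0.8,0],[1,0,0,0.7,0],[1,0,0,0.6,0],[1,0,0,0.4,0],[1,0,0,0.1,0],[1,0,0,0,0],[-1,0,0,0,0],[-1,0,0,0,0],[-1,0,0,0,0],[-1,0,0,0,0],[-1,0,0,0,0],[-1,0,0,0,0],[-1,0,0,0,0]]}' 40
python3 - <<'E'
from h import *
plan(.602,-.2205,.086,82.4)
c=optics.read_camera("scene"); cv2.imwrite("pics/s2.png",cv2.resize(c["frame"][100:340,60:380,::-1],None,fx=2,fy=2))
E
```

```text
clock: 4.65
tcp_pos: [0.6021, -0.2188, 0.0889]
orientation: [0.001, 0.067, 0.998, -0.0]
wrist_force: [-0.2, -0.5, 6.6]
finger_gap: 0.0457
grip_force: 42.4
pos [ 0.6021 -0.2188  0.0889] yawY 82.36 tilt [ 0.002 -0.001 -1.   ] gap 0.0457 grip 42.4 F [-0.2 -0.5  6.6] t 4.65
roll -0.00  x -0.00  y -0.04  z 0.07
```

View pics/s2.png

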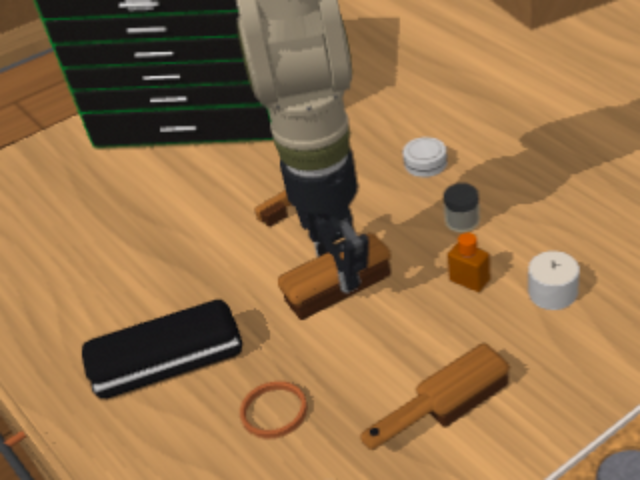

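The crop shows the fingers closed across the brush's middle at (350,265) and holding it. Lift and carry.

```bash
python3 -m handwheel '{"deltas":[[-1,0,0,-0.4,0],[-1,0,0,-0.8,0],[-1,0,0,-0.8,0],[-1,0,0,-0.5,-0.38],[-1,0,0,0,0]]}' 40
python3 -c "
from h import *
plan(.4127,.311,.106,86.2)"
```

```text
clock: 5.32
tcp_pos: [0.6024, -0.2187, 0.1902]
orientation: [0.002, 0.034, 0.999, -0.001]
wrist_force: [-0.1, -0.3, -0.4]
finger_gap: 0.0455
grip_force: 41.7
pos [ 0.6024 -0.2187  0.1902] yawY 86.13 tilt [ 0.003 -0.001 -1.   ] gap 0.0455 grip 41.7 F [-0.1 -0.3 -0.4] t 5.325
roll -0.01  x 5.61  y 12.90  z 2.11
```

```bash
python3 -m handwheel '{"deltas":[[-1,0.2,0.46,0,0],[-1,0.37,0.85,0,0],[-1,0.37,0.85,0,0],[-1,0.37,0.85,0,0],[-1,0.37,0.85,0,0],[-1,0.37,0.85,0,0],[-1,0.37,0.85,0,0],[-1,0.37,0.85,0,0],[-1,0.37,0.85,0,0],[-1,0.37,0.85,0,0],[-1,0.37,0.85,0,0],[-1,0.37,0.85,0,0],[-1,0.37,0.85,0,0],[-1,0.37,0.85,0,0],[-1,0.37,0.85,0,0],[-1,0.23,0.54,0,0],[-1,0,0,0,0],[-1,0,0,0,0]]}' 40
python3 - <<'E'
from h import *
plan(.4127,.311,.1085,86.2)
c=optics.read_camera("wrist"); cv2.imwrite("pics/w3.png",c["frame"][:,:,::-1])
E
```

```text
clock: 7.58
tcp_pos: [0.4117, 0.3109, 0.1872]
orientation: [-0.001, 0.034, 0.999, -0.001]
wrist_force: [-0.3, 0.4, -1.4]
finger_gap: 0.0455
grip_force: 41.6
pos [0.4117 0.3109 0.1872] yawY 86.14 tilt [-0.001 -0.001 -1.   ] gap 0.0455 grip 41.6 F [-0.3  0.4 -1.4] t 7.575
roll -0.01  x -0.02  y 0.00  z 1.97
```

View pics/w3.png

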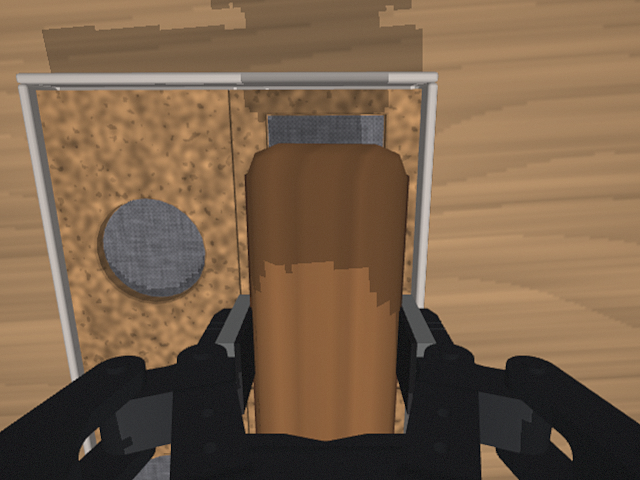

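The wrist view shows the brush over its recess, whose grey felt shows at (325,130). The brush axis is parallel to the recess. Descend.

```bash
python3 -m handwheel '{"deltas":[[-1,0,0,0.6,0],[-1,0,0,0.6,0],[-1,0,0,0.4,0],[-1,0,0,0.2,0],[-1,0,0,0.08,0],[-1,0,0,0.05,0],[-1,0,0,0,0]]}' 40
python3 -c "
from h import *
plan(.4127,.311,.1085,86.2)"
```

```text
clock: 8.5
tcp_pos: [0.4124, 0.3116, 0.1111]
orientation: [0.0, 0.034, 0.999, 0.0]
wrist_force: [0.9, 0.3, -0.7]
finger_gap: 0.0451
grip_force: 41.7
pos [0.4124 0.3116 0.1111] yawY 86.16 tilt [ 0.001  0.    -1.   ] gap 0.0451 grip 41.7 F [ 0.9  0.3 -0.7] t 8.5
roll -0.00  x -0.01  y -0.01  z 0.07
```

```bash
python3 -m handwheel '{"deltas":[[-1,0,0,0.04,0],[-1,0,0,0.03,0],[-1,0,0,0,0]]}' 40
```

```text
clock: 8.88
tcp_pos: [0.4125, 0.3118, 0.1099]
orientation: [0.001, 0.033, 0.999, 0.0]
wrist_force: [-4.1, -2.7, 12.4]
finger_gap: 0.0453
grip_force: 43.2
```

Contact with the floor. Release and retreat.

```bash
python3 -m handwheel '{"deltas":[[0.4,0,0,0,0],[0.4,0,0,0,0],[0.4,0,0,0,0],[0.4,0,0,-0.4,0],[0.4,0,0,-0.8,0],[-0.3,0,0,-0.8,0],[-0.3,0,0,-0.8,0],[-0.3,0,0,0,0]]}' 40
python3 - <<'E'
from h import *
plan(.5345,-.387,.2,93.3)
c=optics.read_camera("top"); cv2.imwrite("pics/t4.png",cv2.resize(c["frame"][150:340,130:270,::-1],None,fx=3,fy=3))
E
```

```text
clock: 9.88
tcp_pos: [0.4135, 0.3123, 0.2223]
orientation: [0.002, 0.033, 0.999, 0.001]
wrist_force: [-0.5, 0.4, -0.7]
finger_gap: 0.0298
grip_force: 0.0
pos [0.4135 0.3123 0.2223] yawY 86.17 tilt [ 0.004  0.002 -1.   ] gap 0.0298 grip 0.0 F [-0.5  0.4 -0.7] t 9.875
roll -0.71  x -2.01  y -17.63  z 0.56
```

View pics/t4.png

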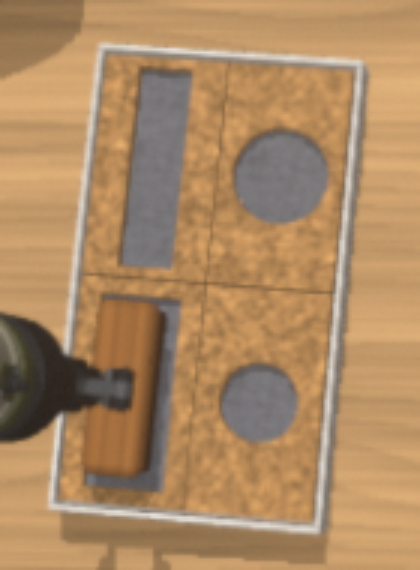

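The top crop shows the brush inside its recess at (125,385), with felt visible on its right and below. Parallax shifts its top to the left. Next, the welt brush.

```bash
python3 -m handwheel '{"deltas":[[-0.2,0,0,0,-0.71],[-0.2,-0.05,-0.4,0,0],[-0.2,-0.1,-0.96,0,0],[-0.2,-0.1,-0.96,0,0],[-0.2,-0.1,-0.96,0,0],[-0.2,-0.1,-0.96,0,0],[-0.2,-0.1,-0.96,0,0],[-0.2,-0.1,-0.96,0,0],[-0.2,-0.1,-0.96,0,0],[-0.2,-0.1,-0.96,0,0],[-0.2,-0.1,-0.96,0,0],[-0.2,-0.1,-0.96,0,0],[-0.2,-0.1,-0.96,0,0],[-0.2,-0.1,-0.96,0,0],[-0.2,-0.1,-0.96,0,0],[-0.2,-0.1,-0.96,0,0],[-0.2,-0.1,-0.96,0,0],[-0.2,-0.1,-0.96,0,0],[-0.2,-0.1,-0.96,0,0],[-0.2,-0.1,-0.96,0,0]]}' 40
python3 - <<'E'
from h import *
plan(.538,-.3867,.0836,93.3)
c=optics.read_camera("wrist"); cv2.imwrite("pics/w5.png",c["frame"][:,:,::-1])
P=cloud(c); Z=P[...,2]; hit=(Z>.014)&(Z<.03)&(abs(P[...,0]-.53)<.09)&(abs(P[...,1]+.38)<.04)
Q=P[hit]; print(len(Q),rect(Q),Q.mean(0))
S=Q[Q[:,0]<.555]; print(rect(S))
c=optics.read_camera("top"); P=cloud(c); s=P[265:300,160:190]; s=s[s[...,2]>.055]; print("brush",rect(s),np.percentile(s[:,2],[10,50,90]))
E
```

```text
clock: 12.42
tcp_pos: [0.5251, -0.392, 0.2185]
orientation: [-0.001, -0.027, 1.0, 0.001]
wrist_force: [0.2, 0.2, 0.3]
finger_gap: 0.034
grip_force: 0.0
pos [ 0.5251 -0.392   0.2185] yawY 93.08 tilt [-0.002  0.001 -1.   ] gap 0.034 grip 0.0 F [0.2 0.2 0.3] t 12.425
roll -0.02  x -0.33  y 0.11  z 3.37
4571 [ 535.2 -380.2  136.3   26.     1.4] [ 0.54155701 -0.38463175  0.0208977 ]
[ 511.1 -387.8   87.8   12.     1.4]
brush [412.3 153.3 360.4  74.6 -88.6] [0.06093009 0.06469786 0.06749757]
```

View pics/w5.png

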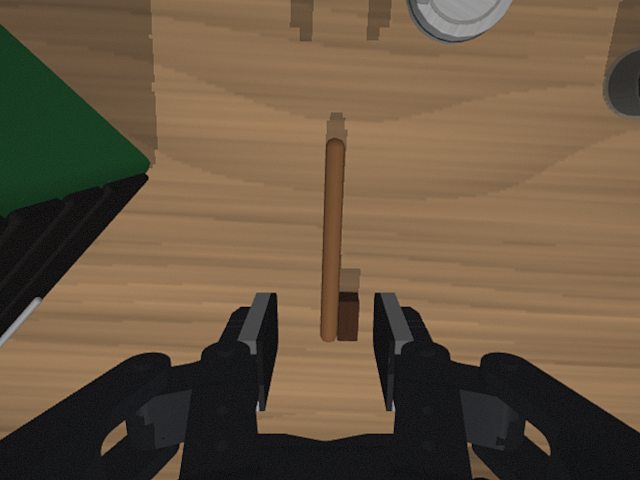

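The wrist view shows the welt brush stick vertical at about column 333, between the fingers, with the tuft at (348,315) on the right. Fine-align and grip the stick just behind the tuft.

```bash
python3 -m handwheel '{"deltas":[[-0.2,-0.37,0.12,0,0.14],[-0.2,0,0,0,0],[-0.2,0,0,0.8,0],[-0.2,0,0,0.8,0],[-0.2,0,0,0.8,0],[-0.2,0,0,0.6,0],[-0.2,0,0,0.3,0],[-0.2,0,0,0.05,0],[-0.2,0,0,0,0],[-1,0,0,0,0],[-1,0,0,0,0],[-1,0,0,0,0],[-1,0,0,0,0],[-1,0,0,0,0]]}' 30
python3 -c "
from h import *
plan(.540,-.387,.0836,91.7)"
```

```text
clock: 14.28
tcp_pos: [0.5413, -0.3852, 0.087]
orientation: [0.001, -0.016, 1.0, -0.001]
wrist_force: [0.3, 0.9, 5.0]
finger_gap: 0.0109
grip_force: 30.9
pos [ 0.5413 -0.3852  0.087 ] yawY 91.87 tilt [ 0.002 -0.001 -1.   ] gap 0.0109 grip 30.9 F [0.3 0.9 5. ] t 14.275
roll 0.02  x 0.03  y -0.04  z 0.09
```

```bash
python3 -m handwheel '{"deltas":[[-1,0,0,-0.4,0],[-1,0,0,-0.8,0],[-1,0,0,-0.8,0],[-1,0,0,-0.5,0],[-1,0,0,0,0.57],[-1,0,0,0,0]]}' 30
python3 - <<'E'
from h import *
plan(.5895,.292,.108,86.2)
c=optics.read_camera("wrist"); cv2.imwrite("pics/w6.png",c["frame"][:,:,::-1])
P=cloud(c); z0=status.get_state()["tcp_pos"][2]; Z=P[...,2]-z0; hit=(Z>-.09)&(Z<-.04)&(abs(P[...,0]-.53)<.09)&(abs(P[...,1]+.38)<.045)
Q=P[hit&(P[...,0]<.53)]; print(len(Q),rect(Q),np.percentile(Q[:,2],[5,50,95]))
E
```

```text
clock: 15.02
tcp_pos: [0.5408, -0.3847, 0.1867]
orientation: [0.0, 0.033, 0.999, -0.0]
wrist_force: [-0.4, -0.9, -0.2]
finger_gap: 0.0114
grip_force: 30.4
pos [ 0.5408 -0.3847  0.1867] yawY 86.23 tilt [ 0. -0. -1.] gap 0.0114 grip 30.4 F [-0.4 -0.9 -0.2] t 15.025
roll 0.00  x -0.09  y 16.96  z 1.97
8375 [ 4.983e+02 -3.843e+02  6.330e+01  2.400e+01 -1.000e-01] [0.11780103 0.1215695  0.13818592]
```

View pics/w6.png

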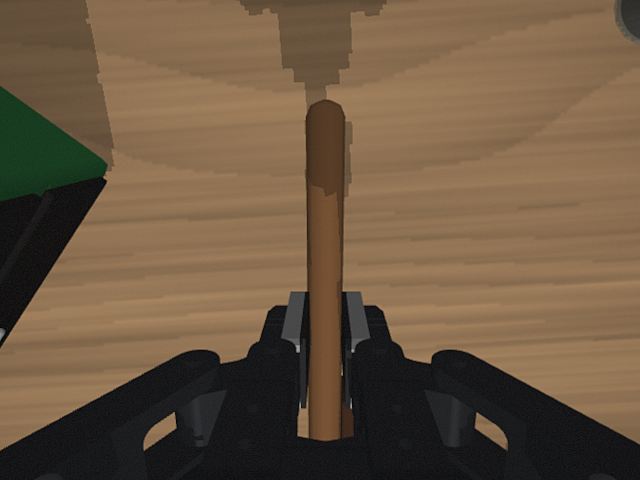

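The stick is held squarely, running straight along column 325. Carry to the narrow recess.

```bash
python3 -m handwheel '{"deltas":[[-1,0,0.5,0,0],[-1,0,0.95,0,0],[-1,0,0.95,0,0],[-1,0,0.95,0,0],[-1,0,0.95,0,0],[-1,0,0.95,0,0],[-1,0,0.95,0,0],[-1,0,0.95,0,0],[-1,0,0.95,0,0],[-1,0,0.95,0,0],[-1,0,0.95,0,0],[-1,0,0.95,0,0],[-1,0,0.95,0,0],[-1,0,0.95,0,0],[-1,0,0.95,0,0],[-1,0,0.95,0,0],[-1,0,0.95,0,0],[-1,0,0.95,0,0],[-1,0,0.3,0,0],[-1,0,0,0,0]]}' 30
python3 - <<'E'
from h import *
plan(.5895,.292,.111,86.2)
E
```

```text
clock: 17.58
tcp_pos: [0.5851, 0.2926, 0.1855]
orientation: [-0.001, 0.032, 0.999, -0.0]
wrist_force: [0.3, 0.0, -0.7]
finger_gap: 0.0109
grip_force: 30.4
pos [0.5851 0.2926 0.1855] yawY 86.3 tilt [-0.001 -0.001 -1.   ] gap 0.0109 grip 30.4 F [ 0.3  0.  -0.7] t 17.575
roll 0.01  x -0.11  y -0.01  z 1.86
```

```bash
python3 -m handwheel '{"deltas":[[-1,-0.11,0,0,0],[-1,0,0,0.6,0],[-1,0,0,0.6,0],[-1,0,0,0.4,0],[-1,0,0,0.2,0],[-1,0,0,0.06,0],[-1,0,0,0,0],[-1,0,0,0.03,0],[-1,0,0,0.03,0],[-1,0,0,0,0]]}' 30
python3 - <<'E'
from h import *
plan(.5895,.292,.108,86.2)
c=optics.read_camera("wrist"); cv2.imwrite("pics/w7.png",c["frame"][:,:,::-1])
E
```

```text
clock: 18.82
tcp_pos: [0.5905, 0.2916, 0.1092]
orientation: [0.0, 0.033, 0.999, 0.0]
wrist_force: [0.4, 0.1, -0.2]
finger_gap: 0.0115
grip_force: 30.4
pos [0.5905 0.2916 0.1092] yawY 86.17 tilt [ 0.  0. -1.] gap 0.0115 grip 30.4 F [ 0.4  0.1 -0.2] t 18.825
roll -0.00  x 0.03  y 0.01  z 0.03
```

View pics/w7.png

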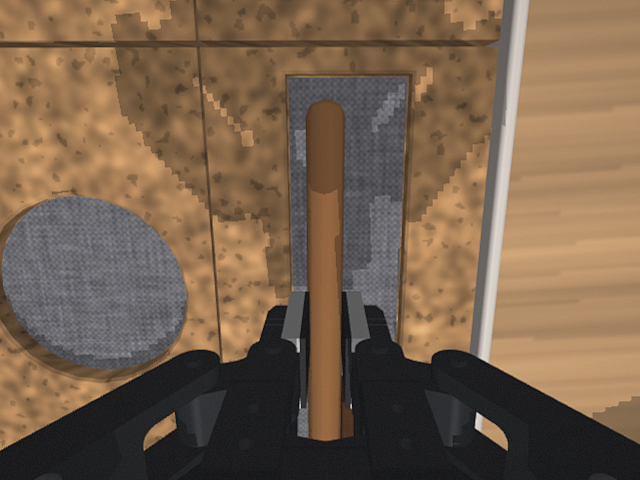

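The stick lies inside the narrow recess (recess columns 287–408, stick 307–343), with room on the tuft side. Press to contact and release.

```bash
python3 -m handwheel '{"deltas":[[-1,0,0,0.04,0],[-1,0,0,0.02,0],[-1,0,0,0,0]]}' 30
```

```text
clock: 19.25
tcp_pos: [0.5906, 0.2915, 0.108]
orientation: [0.001, 0.033, 0.999, 0.0]
wrist_force: [-3.2, -0.5, 6.9]
finger_gap: 0.0109
grip_force: 31.1
```

```bash
python3 -m handwheel '{"deltas":[[-0.4,0,0,0,0],[-0.4,0,0,0,0],[-0.4,0,0,0,0],[-0.4,0,0,-0.4,0],[-0.4,0,0,-0.8,0],[0,0,0,-0.8,0],[1,0,0,-0.7,0],[1,0,0,0,0.9],[1,0,0,0,0.9],[1,0,0,0,0.9],[1,0,0,0,0.9],[1,0,0,0,0.9],[1,0,0,0,0]]}' 30
python3 - <<'E'
from h import *
plan(.378,-.3215,.2,41)
c=optics.read_camera("top"); P=cloud(c); s=P[165:245,165:200]; Z=s[...,2]; q=s[(Z>.035)&(Z<.055)]
print("welt",len(q),rect(q),np.percentile(q[:,2],[10,50,90]))
cv2.imwrite("pics/t8.png",cv2.resize(c["frame"][150:340,130:270,::-1],None,fx=3,fy=3))
E
```

```text
clock: 20.88
tcp_pos: [0.5907, 0.2916, 0.2158]
orientation: [0.0, 0.413, 0.911, 0.0]
wrist_force: [-0.2, -0.7, 0.5]
finger_gap: 0.0856
grip_force: 0.0
pos [0.5907 0.2916 0.2158] yawY 41.26 tilt [ 0.001  0.    -1.   ] gap 0.0856 grip 0.0 F [-0.2 -0.7  0.5] t 20.875
roll 0.03  x -8.08  y -14.07  z 0.39
welt 309 [596.1 301.5 162.9  56.1   2.6] [0.03705816 0.04075391 0.04418239]
```

View pics/t8.png

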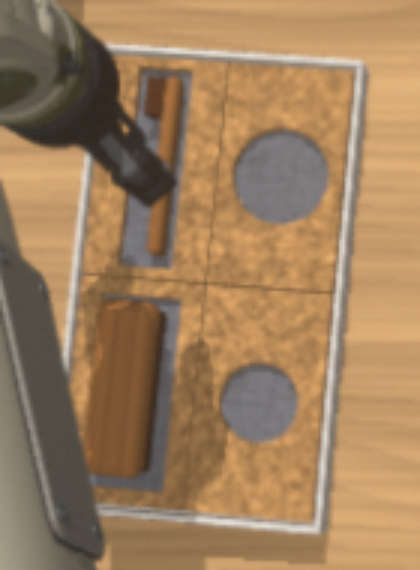

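Both brushes sit inside their recesses: the welt brush at (165,165), tuft at (155,97), and the shoe brush at (125,385). Next, the tin.

```bash
python3 -m handwheel '{"deltas":[[1,-0.3,-0.5,0,0],[1,-0.5,-0.88,0,0],[1,-0.5,-0.88,0,0],[1,-0.5,-0.88,0,0],[1,-0.5,-0.88,0,0],[1,-0.5,-0.88,0,0],[1,-0.5,-0.88,0,0],[1,-0.5,-0.88,0,0],[1,-0.5,-0.88,0,0],[1,-0.5,-0.88,0,0],[1,-0.5,-0.88,0,0],[1,-0.5,-0.88,0,0],[1,-0.5,-0.88,0,0],[1,-0.5,-0.88,0,0],[1,-0.5,-0.88,0,0],[1,-0.5,-0.88,0,0],[1,-0.3,-0.4,0,0],[1,0,0,0,0],[1,0,0,0,0]]}' 30
python3 - <<'E'
from h import *
plan(.378,-.3215,.078,41)
c=optics.read_camera("wrist"); cv2.imwrite("pics/w9.png",c["frame"][:,:,::-1])
P=cloud(c); Z=P[...,2]; hit=(Z>.016)&(Z<.032)&(np.hypot(P[...,0]-.378,P[...,1]+.3215)<.042)
Q=P[hit]; print(len(Q),rect(Q),cv2.minEnclosingCircle((Q[:,:2]*1000).astype(np.float32)),Q.mean(0))
E
```

```text
clock: 23.3
tcp_pos: [0.3794, -0.3228, 0.2146]
orientation: [-0.0, 0.413, 0.911, 0.0]
wrist_force: [0.7, 0.0, -0.6]
finger_gap: 0.0854
grip_force: 0.0
pos [ 0.3794 -0.3228  0.2146] yawY 41.24 tilt [-0.     0.001 -1.   ] gap 0.0854 grip 0.0 F [ 0.7  0.  -0.6] t 23.3
roll 0.02  x 0.05  y -0.00  z 3.42
6502 [ 379.  -322.9   57.5   57.   -72.8] ((379.12969970703125, -322.9083251953125), 29.00007438659668) [ 0.37820171 -0.32186589  0.02457469]
```

View pics/w9.png

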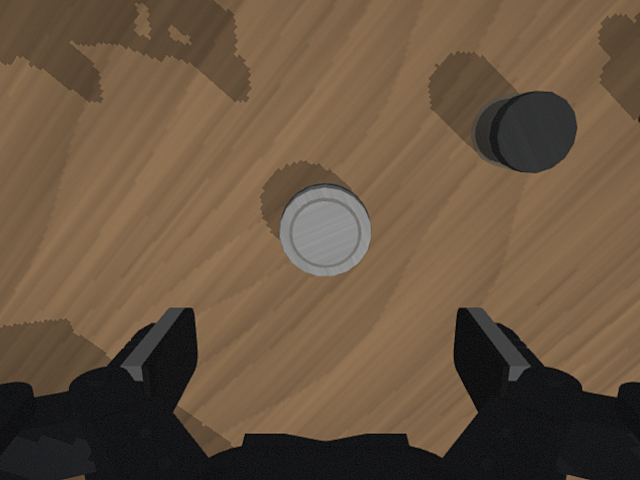

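The tin is centred at (325,230) with its ring up, and the TCP is already above it. I'll measure how far the open fingertips stand from the TCP.

Run:
```python
from h import *
c=optics.read_camera("wrist"); P=cloud(c); p=status.get_state()["tcp_pos"]
for u in (175,185,465,475): print([np.round(P[v,u,2]-p[2],4) for v in (306,309,312,320,330)])
```

```text
[np.float64(-0.2146), np.float64(-0.0526), np.float64(-0.051), np.float64(-0.0457), np.float64(-0.0406)]
[np.float64(-0.2145), np.float64(-0.0539), np.float64(-0.0525), np.float64(-0.0509), np.float64(-0.049)]
[np.float64(-0.2147), np.float64(-0.0549), np.float64(-0.0515), np.float64(-0.0512), np.float64(-0.0507)]
[np.float64(-0.2126), np.float64(-0.053), np.float64(-0.051), np.float64(-0.0467), np.float64(-0.042)]
```

```bash
python3 -m handwheel '{"deltas":[[1,0,0,0.8,0],[1,0,0,0.8,0],[1,0,0,0.8,0],[1,0,0,0.6,0],[1,0,0,0.3,0],[1,0,0,0.1,0],[1,0,0,0,0],[1,0,0,0,0]]}' 40
python3 -c "
from h import *
plan(.379,-.3229,.078,41)"
```

```text
clock: 24.4
tcp_pos: [0.3797, -0.3242, 0.0796]
orientation: [0.001, 0.413, 0.911, -0.0]
wrist_force: [-0.5, -1.0, -0.3]
finger_gap: 0.0854
grip_force: 0.0
pos [ 0.3797 -0.3242  0.0796] yawY 41.17 tilt [ 0.001 -0.001 -1.   ] gap 0.0854 grip 0.0 F [-0.5 -1.  -0.3] t 24.4
roll 0.02  x 0.04  y 0.01  z 0.04
```

```bash
python3 -m handwheel '{"deltas":[[1,0.03,0,0.05,0],[-1,0,0,0,0],[-1,0,0,0,0],[-1,0,0,0,0],[-1,0,0,0,0],[-1,0,0,0,0]]}' 40
python3 -m handwheel '{"deltas":[[-1,0,0,-0.3,0],[-1,0,0,-0.8,0],[-1,0,0,-0.8,0],[-1,0,0,-0.8,0],[-1,0,0,0,0]]}' 40
python3 - <<'E'
from h import *
plan(.5785,.2032,.101,40)
c=optics.read_camera("wrist"); cv2.imwrite("pics/w10.png",c["frame"][:,:,::-1]); P=cloud(c); p=status.get_state()["tcp_pos"]
D=P-p; q=D[(np.hypot(D[...,0],D[...,1])<.02)&(D[...,2]>-.09)&(D[...,2]<-.04)]; print("tin top rel tcp",len(q),np.percentile(q[:,2],[10,50,90]) if len(q) else 0)
E
```

```text
clock: 25.15
tcp_pos: [0.3784, -0.3228, 0.0772]
orientation: [0.0, 0.413, 0.911, -0.0]
wrist_force: [-1.1, 1.5, 5.4]
finger_gap: 0.0565
grip_force: 42.1
clock: 25.78
tcp_pos: [0.3796, -0.3241, 0.1877]
orientation: [0.003, 0.413, 0.911, -0.001]
wrist_force: [-0.2, 0.6, -1.6]
finger_gap: 0.0565
grip_force: 42.8
pos [ 0.3796 -0.3241  0.1877] yawY 41.17 tilt [ 0.004 -0.004 -1.   ] gap 0.0565 grip 42.8 F [-0.2  0.6 -1.6] t 25.775
roll 0.12  x 6.90  y 12.28  z 2.17
tin top rel tcp 11498 [-0.05128069 -0.05053882 -0.0498195 ]
```

View pics/w10.png

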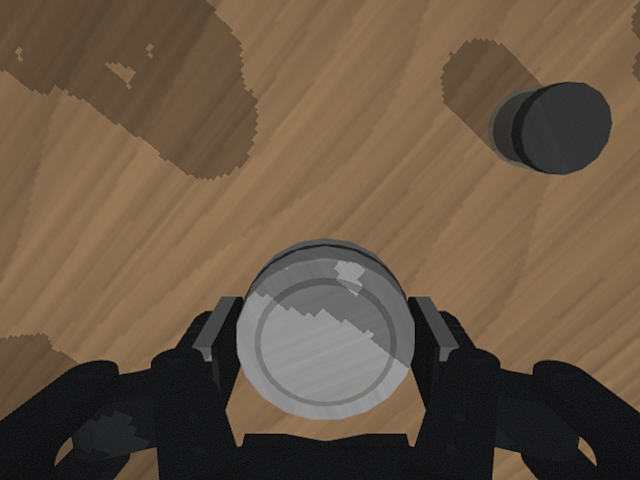

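The tin is held level between the pads, with its lid ring at (325,340). Carry to the larger round recess.

```bash
python3 -m handwheel '{"deltas":[[-1,0.25,0.44,0,0],[-1,0.5,0.89,0,0],[-1,0.5,0.89,0,0],[-1,0.5,0.89,0,0],[-1,0.5,0.89,0,0],[-1,0.5,0.89,0,0],[-1,0.5,0.89,0,0],[-1,0.5,0.89,0,0],[-1,0.5,0.89,0,0],[-1,0.5,0.89,0,0],[-1,0.5,0.89,0,0],[-1,0.5,0.89,0,0],[-1,0.5,0.89,0,0],[-1,0.5,0.89,0,0],[-1,0.16,0.28,0,0],[-1,0,0,0,0],[-1,0,0,0,0]]}' 40
python3 - <<'E'
from h import *
plan(.5785,.2032,.101,41)
E
```

```text
clock: 27.95
tcp_pos: [0.5656, 0.2081, 0.1841]
orientation: [-0.001, 0.414, 0.91, -0.001]
wrist_force: [0.1, -0.1, -1.8]
finger_gap: 0.0563
grip_force: 42.9
pos [0.5656 0.2081 0.1841] yawY 41.14 tilt [-0.002 -0.001 -1.   ] gap 0.0563 grip 42.9 F [ 0.1 -0.1 -1.8] t 27.95
roll 0.01  x -0.30  y 0.16  z 2.08
```

```bash
python3 -m handwheel '{"deltas":[[-1,-0.3,0.16,0,0],[-1,0,0,0.7,0],[-1,0,0,0.7,0],[-1,0,0,0.4,0],[-1,0,0,0.2,0],[-1,0,0,0.04,0],[-1,0,0,0,0]]}' 40
python3 -c "
from h import *
plan(.5785,.2032,.098,41)"
```

```text
clock: 28.82
tcp_pos: [0.5799, 0.2042, 0.1039]
orientation: [0.001, 0.413, 0.911, 0.0]
wrist_force: [-0.3, -0.6, -0.4]
finger_gap: 0.0567
grip_force: 42.9
pos [0.5799 0.2042 0.1039] yawY 41.17 tilt [ 0.001  0.    -1.   ] gap 0.0567 grip 42.9 F [-0.3 -0.6 -0.4] t 28.825
roll 0.02  x 0.00  y -0.04  z 0.15
```

```bash
python3 -m handwheel '{"deltas":[[-1,0,-0.04,0.06,0],[-1,0,0,0.05,0],[-1,0,0,0,0]]}' 40
python3 -m handwheel '{"deltas":[[-1,0,0,0.02,0],[-1,0,0,0.02,0],[-1,0,0,0,0]]}' 40
```

```text
clock: 29.2
tcp_pos: [0.5779, 0.2031, 0.0987]
orientation: [-0.0, 0.413, 0.911, 0.0]
wrist_force: [-0.4, -0.3, -0.2]
finger_gap: 0.0566
grip_force: 42.9
clock: 29.58
tcp_pos: [0.5781, 0.2031, 0.0982]
orientation: [0.0, 0.413, 0.911, 0.0]
wrist_force: [-2.1, -0.4, 7.4]
finger_gap: 0.0561
grip_force: 43.6
```

The tin is on the floor of its recess. Release, lift and go to the jar.

```bash
python3 -m handwheel '{"deltas":[[0.6,0,0,0,0],[0.6,0,0,0,0],[0.6,0,0,0,0],[0.6,0,0,-0.3,0],[0.6,0,0,-0.8,0],[0.6,0,0,-0.8,0],[0.6,0,0,-0.8,0],[0.6,0,0,0,0]]}' 30
python3 - <<'E'
from h import *
plan(.423,-.199,.2,41)
c=optics.read_camera("wrist"); P=cloud(c); Z=P[...,2]; hit=(Z>.037)&(Z<.055)&(np.hypot(P[...,0]-.5785,P[...,1]-.2032)<.042)
Q=P[hit]; print(len(Q),cv2.minEnclosingCircle((Q[:,:2]*1000).astype(np.float32)),np.percentile(Q[:,2],[5,50,95]))
cv2.imwrite("pics/w11.png",c["frame"][:,:,::-1])
E
```

```text
clock: 30.58
tcp_pos: [0.5799, 0.2034, 0.2092]
orientation: [0.003, 0.413, 0.911, 0.002]
wrist_force: [0.0, -0.0, 1.1]
finger_gap: 0.0683
grip_force: 0.0
pos [0.5799 0.2034 0.2092] yawY 41.17 tilt [ 0.007  0.002 -1.   ] gap 0.0683 grip 0.0 F [ 0.  -0.   1.1] t 30.575
roll 0.02  x -5.02  y -9.56  z 0.23
7893 ((578.4168701171875, 202.6527557373047), 28.99582862854004) [0.04424997 0.04568395 0.046876  ]
```

View pics/w11.png

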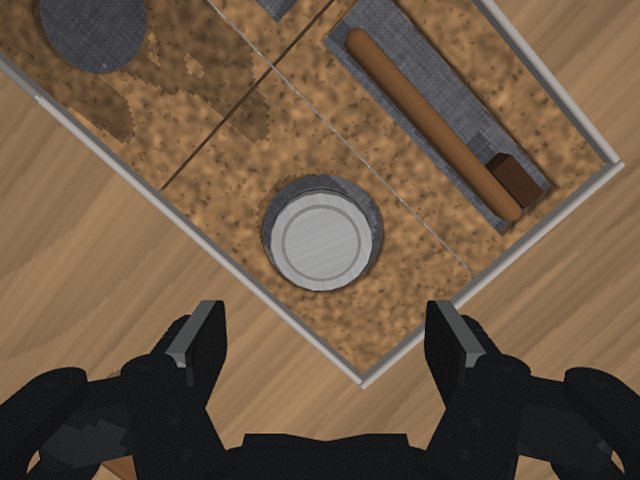

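The tin sits flat in its recess at (322,240), centred to within 1 mm with its top at 45 mm as expected. The welt brush also lies flat in its recess. Now the jar.

```bash
python3 -m handwheel '{"deltas":[[0.5,-0.25,-0.46,0,0],[0.5,-0.46,-0.88,0,0],[0.5,-0.46,-0.88,0,0],[0.5,-0.46,-0.88,0,0],[0.5,-0.46,-0.88,0,0],[0.5,-0.46,-0.88,0,0],[0.5,-0.46,-0.88,0,0],[0.5,-0.46,-0.88,0,0],[0.5,-0.46,-0.88,0,0],[0.5,-0.46,-0.88,0,0],[0.5,-0.46,-0.88,0,0],[0.5,-0.2,-0.34,0,0],[0.5,0,0,0,0],[0.5,0,0,0,0]]}' 30
python3 - <<'E'
from h import *
c=optics.read_camera("wrist")
P=cloud(c); Z=P[...,2]; hit=(Z>.040)&(Z<.056)&(np.hypot(P[...,0]-.423,P[...,1]+.199)<.04)
Q=P[hit]; (x,y),r=cv2.minEnclosingCircle((Q[:,:2]*1000).astype(np.float32)); print(len(Q),x,y,r,np.percentile(Q[:,2],[5,50,95]))
plan(x/1000,y/1000,.082,41)
E
```

```text
clock: 32.38
tcp_pos: [0.4218, -0.2009, 0.2047]
orientation: [-0.0, 0.413, 0.911, 0.0]
wrist_force: [0.7, -0.0, 0.3]
finger_gap: 0.064
grip_force: 0.0
4596 424.07373046875 -201.6984405517578 21.683012008666992 [0.04495847 0.04624475 0.04733433]
pos [ 0.422  -0.2008  0.2048] yawY 41.24 tilt [-0.     0.001 -1.   ] gap 0.0639 grip 0.0 F [-0.5  0.1 -0.1] t 32.425
roll 0.02  x -0.05  y 0.02  z 3.07
```

```bash
python3 -m handwheel '{"deltas":[[0.5,-0.05,0.02,0,0],[0.5,0,0,0.8,0],[0.5,0,0,0.8,0],[0.5,0,0,0.7,0],[0.5,0,0,0.5,0],[0.5,0,0,0.25,0],[0.5,0,0,0.02,0],[0.5,0,0,0,0],[-1,0,0,0,0],[-1,0,0,0,0],[-1,0,0,0,0],[-1,0,0,0,0],[-1,0,0,0,0]]}' 35
python3 -m handwheel '{"deltas":[[-1,0,0,-0.3,0],[-1,0,0,-0.8,0],[-1,0,0,-0.8,0],[-1,0,0,-0.8,0],[-1,0,0,0,0]]}' 35
python3 - <<'E'
from h import *
plan(.4068,.214,.108,41)
c=optics.read_camera("wrist"); cv2.imwrite("pics/w12.png",c["frame"][:,:,::-1]); P=cloud(c); p=status.get_state()["tcp_pos"]
D=P-p; q=D[(np.hypot(D[...,0],D[...,1])<.018)&(D[...,2]>-.09)&(D[...,2]<-.02)]; print("top rel tcp",len(q),np.percentile(q[:,2],[10,50,90]) if len(q) else 0)
E
```

```text
clock: 34.05
tcp_pos: [0.4245, -0.2031, 0.0832]
orientation: [0.001, 0.413, 0.911, -0.0]
wrist_force: [-0.8, 0.8, 6.7]
finger_gap: 0.0429
grip_force: 35.5
clock: 34.67
tcp_pos: [0.4252, -0.2038, 0.1932]
orientation: [0.003, 0.413, 0.911, -0.001]
wrist_force: [0.3, -0.6, -1.2]
finger_gap: 0.0431
grip_force: 35.9
pos [ 0.4252 -0.2038  0.1932] yawY 41.17 tilt [ 0.005 -0.003 -1.   ] gap 0.0431 grip 35.9 F [ 0.3 -0.6 -1.2] t 34.675
roll 0.02  x 8.18  y 6.51  z 2.13
top rel tcp 11433 [-0.03599283 -0.03529022 -0.03458699]
```

View pics/w12.png

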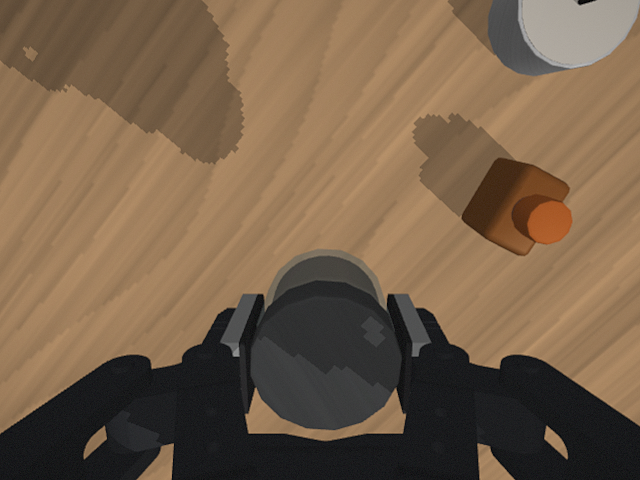

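The jar is held upright by the glass and cap, with the cap at (325,355). Carry it at 11 cm clearance to the small round recess.

```bash
python3 -m handwheel '{"deltas":[[-1,0.3,0.24,0,0],[-1,0.7,0.56,0,0],[-1,0.7,0.56,0,0],[-1,0.7,0.56,0,0],[-1,0.7,0.56,0,0],[-1,0.7,0.56,0,0],[-1,0.7,0.56,0,0],[-1,0.7,0.56,0,0],[-1,0.7,0.56,0,0],[-1,0.7,0.56,0,0],[-1,0.7,0.56,0,0],[-1,0.7,0.54,0,0],[-1,0.18,0.14,0,0],[-1,0,0,0,0],[-1,0,0,0,0]]}' 35
python3 - <<'E'
from h import *
plan(.4068,.214,.108,41)
E
```

```text
clock: 36.6
tcp_pos: [0.4043, 0.2145, 0.1898]
orientation: [-0.0, 0.414, 0.91, -0.001]
wrist_force: [-0.4, 0.1, -0.2]
finger_gap: 0.043
grip_force: 36.0
pos [0.4043 0.2145 0.1898] yawY 41.13 tilt [-0.001 -0.001 -1.   ] gap 0.043 grip 36.0 F [-0.4  0.1 -0.2] t 36.6
roll 0.01  x -0.05  y 0.04  z 2.05
```

```bash
python3 -m handwheel '{"deltas":[[-1,-0.05,0.04,0,0],[-1,0,0,0.7,0],[-1,0,0,0.7,0],[-1,0,0,0.4,0],[-1,0,0,0.2,0],[-1,0,0,0.04,0],[-1,0,0,0,0]]}' 35
python3 -m handwheel '{"deltas":[[-1,0,0,0.03,0],[-1,0,0,0.02,0],[-1,0,0,0,0]]}' 35
```

```text
clock: 37.48
tcp_pos: [0.4079, 0.2147, 0.1092]
orientation: [0.0, 0.414, 0.91, 0.0]
wrist_force: [0.3, 0.0, 0.1]
finger_gap: 0.0433
grip_force: 36.0
clock: 37.85
tcp_pos: [0.4074, 0.2148, 0.1068]
orientation: [0.0, 0.413, 0.911, 0.0]
wrist_force: [-0.4, -0.5, -2.0]
finger_gap: 0.0428
grip_force: 36.0
```

```bash
python3 -m handwheel '{"deltas":[[-1,0,0,0.03,0],[-1,0,0,0.02,0],[-1,0,0,0,0]]}' 35
python3 -m handwheel '{"deltas":[[-1,0,0,0.015,0],[-1,0,0,0,0]]}' 35
```

```text
clock: 38.22
tcp_pos: [0.4073, 0.2147, 0.1046]
orientation: [-0.0, 0.413, 0.911, -0.0]
wrist_force: [0.5, 0.2, -1.0]
finger_gap: 0.0432
grip_force: 36.0
clock: 38.48
tcp_pos: [0.4073, 0.2148, 0.1043]
orientation: [0.0, 0.413, 0.911, 0.0]
wrist_force: [-2.1, -0.2, 2.3]
finger_gap: 0.0433
grip_force: 36.3
```

Light contact: the jar stands on the felt. Release, lift, move clear and check.

```bash
python3 -m handwheel '{"deltas":[[-1,0,0,0.01,0],[0.4,0,0,0,0],[0.4,0,0,0,0],[0.4,0,0,0,0],[0.4,0,0,-0.2,0],[0.4,0,0,-0.6,0],[0.4,0,0,-0.8,0],[0.4,0,0,-0.8,0],[0.4,0.6,-0.5,0,0],[0.4,0.6,-0.5,0,0],[0.4,0,-0.8,0,0],[0.4,0,-0.8,0,0],[0.4,0,-0.8,0,0],[0.4,0,-0.8,0,0],[0.4,0,0,0,0],[0.4,0,0,0,0]]}' 35
python3 - <<'E'
from h import *
print(status.get_state()["tcp_pos"])
c=optics.read_camera("top"); P=cloud(c); X,Y,Z=P[...,0],P[...,1],P[...,2]
def rep(k,x,y,r,z):
    q=P[(np.hypot(X-x,Y-y)<r)&(abs(Z-z)<.007)]
    print(k,len(q),rect(q) if len(q)>5 else "",np.percentile(q[:,2],[10,50,90]).round(4) if len(q) else "")
rep("shoe",.4127,.311,.08,.065); rep("welt",.584,.2995,.08,.043); rep("tin",.5785,.2032,.04,.045); rep("jar",.4068,.214,.04,.067)
rep("candle",.434,-.0357,.04,.04); rep("clothes",.644,-.002,.1,.038)
cv2.imwrite("pics/t13.png",cv2.resize(c["frame"][130:340,130:410,::-1],None,fx=2.8,fy=2.8))
E
```

```text
clock: 40.48
tcp_pos: [0.2502, 0.1405, 0.2003]
orientation: [0.001, 0.414, 0.911, 0.001]
wrist_force: [0.3, 0.2, -0.5]
finger_gap: 0.0599
grip_force: 0.0
[0.25016882 0.14053699 0.20032888]
shoe 1152 [413.1 282.6 128.4 103.1  -5.4] [0.0612 0.0644 0.0673]
welt 414 [584.7 285.9 136.4 131.8  -4.5] [0.0379 0.0418 0.0451]
tin 500 [577.8 202.1  56.2  54.8  -2. ] [0.0422 0.0452 0.0481]
jar 321 [404.6 214.5  43.   41.2 -89. ] [0.0638 0.0671 0.0696]
candle 532 [434.1 -35.7  56.2  56.2 -31.9] [0.0378 0.0406 0.0435]
clothes 1076 [645.4  -2.  166.5  45.5  -4.3] [0.0336 0.0368 0.04  ]
```

View pics/t13.png

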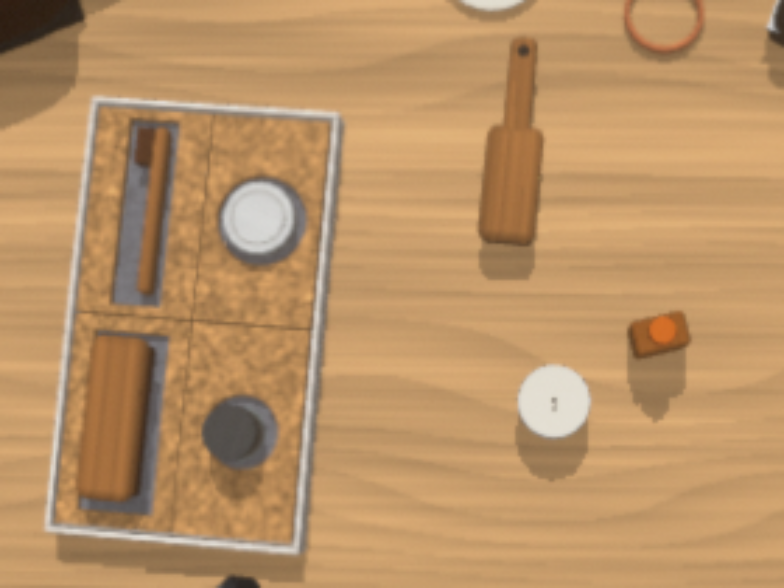

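All four pieces sit flat in their own recesses at the expected heights: shoe brush (115,415), welt brush (150,210), tin (258,217) and jar (232,433). The candle (554,400) and clothes brush (512,180) have not moved, and the gripper touches nothing.

```bash
python3 -c "
from workcell import hand_in
print(hand_in())"
```

```text
the job is handed in; nothing more can be done
None
```

The job is handed in at about 41 s: shoe brush, welt brush, tin and jar each sit flat in their own recess, placed in that order, and the candle and clothes brush were left where they stood.

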